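Unlock a plug gauge and draw it halfway for inspection

TASK

The plug gauge is locked in its bore: push the spring mushroom head of the fixture down and, keeping it down, turn it clockwise (seen from above) to its stop, so that the bolt draws back off the gauge. Then grip the gauge by its handle and draw it straight up, upright and without wrenching it sideways in the bore, until the dark ring round the middle of its plug is level with the top of the block (30 mm up; within a few millimetres is fine), and finish holding it still there in the gripper, ready to be looked at. Do not pull the plug right out of the bore, and leave the other tools where they lie.

Things in the scene. Friction and masses are not known exactly. Their poses are not given: they have to be found in the camera images.
- fixture: fixed fixture; origin at the centre of the underside of its dark base plate (90 mm in x, 240 in y, 12 high), z up, yaw varies. At y = -60 mm a steel bore block 60x60 mm, top at 72 mm; at y = +60 mm a grey lock housing 52x52 mm, top at 96 mm, under the mushroom head. Between them a flat bolt (14 mm wide, z 79 to 88) in a guide (28 mm wide, top 94, y -40 to -30) reaches over the gauge's flange
- bore_mouth (a point): centre of the mouth of the upright bore, on the block's top face 72 mm above the worktop; the bore is 17.4 mm wide and 60 mm deep; axes as the fixture's
- head_top (a point): middle of the top of the black mushroom head; 140 mm above the worktop while the head is up. The head is 39 mm across and 26 mm tall (straight gripping side from 4 to 20 mm above its underside), on a 20 mm stem that leaves 14 mm under it to a collar 32 mm across and 4 mm high on the housing; it sinks and turns with the head
- head_press (a joint): how far the head is pushed down, m: 0 up, 0.0085 fully down. A spring pushes back, 2.4 N at the top and 7.5 N fully down. The head can be turned only while it is down by more than 6 mm; once turned it is caught and stays about 6 mm down when let go
- head_turn (a joint): turn of the head, rad: 0 at the start, growing clockwise seen from above, to the stop at 1.2. Light friction; it stays where it is left. It draws the bolt back 10 mm per rad; from about 0.6 rad the bolt clears the flange
- gauge: loose steel plug gauge, 0.2 kg, standing in the bore; origin at the centre of its foot, z up along it. Plug 16 mm across, z 0 to 58 mm; flange 30 mm across, z 58 to 64, resting on the block; neck 14 mm across; ribbed handle 22 mm across, z 82 to 118. At rest its foot is 14 mm and its top 132 mm above the worktop
- gauge_grip (a point): middle of the gauge's handle, on its axis, 100 mm above its foot (114 mm above the worktop at rest)
- gauge_ring (a point): dark ring round the middle of the plug, 28 mm above its foot, 30 mm below the flange; hidden in the bore at the start
- collet_1: bystander, to be left alone: spring collet 20 mm across, 31 mm tall; origin at the centre of its underside
- gauge_block: bystander, to be left alone: flat steel block 10x40x30 mm standing on its long side; origin at the centre of its underside
- spanner: bystander, to be left alone: small flat spanner 20x104x4 mm; origin at the centre of its underside
- brass_weight: bystander, to be left alone: brass weight with a knob, 31 mm across, 51 mm tall; origin at the centre of its underside
- eraser: bystander, to be left alone: eraser in a sleeve 22x52x12 mm; origin at the centre of its underside
- collet_3: bystander, to be left alone: spring collet 24 mm across, 34 mm tall; origin at the centre of its underside
Mind the look-alikes: they are no part of the job. Leave any purple look-alike of the gauge alone.

How it is judged:
By the outcome, as a careful person would: the job done as asked, in the order asked, and still so for the second after the job is handed in, while the arm keeps its last pose, push and grip.
It also fails if it takes over 48 s, if anything falls off the work surface, if the arm or the gripper's body presses on something with over 40 N, if the wrist force passes 120 N, or if a joint passes its speed limit or range.

ROBOT

A 7-joint arm with a two-finger parallel gripper is mounted at the origin on a cart in front of the work surface, level with it; the furniture and walls round the work are solid. World frame = base frame: x ahead of the robot, y to its left, z up, the work surface at z = 0. Lengths are in m, angles in rad, forces in N, time in s.
With the tool pointing down it reaches from about 0.425 to 0.875 m from the base axis. Payload 4.7 kg.
Tool frame: the origin (TCP) lies on the centre line of the jaws, within the pads' length; the fingertips stand 19 mm ahead of it and the grasp point (between the pads) is the TCP (ctrl.nose_length is the distance from the TCP to the fingertips, in m); z points along the fingers, x is the direction in which the jaws open and shut, and the axes are right-handed (so a half turn about z gives the same grasp; the last joint's range is limited). The gripper opens to 87 mm and grips with 3 to 60 N. Pads are 19 mm wide; open, the fingers measure 117 mm over their backs; the gripper's body (75 mm by 190 mm) begins 51 mm behind the grasp point.
Start: joints at [-1.107, 0.321, -0.07, 1.45, 0.023, 1.371, -0.057], TCP at [0.283, 0.585, 0.242] pointing down, gripper open.
Joint ranges: [-2.86, 2.86], [-0.3, 2.09], [-1.38, 1.24], [0.06, 2.45], [-1.56, 4.7], [0.09, 2.05], [-2.69, 2.69]. Speed limits (rad/s): [2.57, 2.57, 3.14, 3.14, 3.14, 3.14, 3.14].

INTERFACE

Orientations are given as a rotation vector (axis times angle).
In Python, from bench import ctrl gives the robot as it stands. The module is installed in compiled form; this text tells all that it offers.
- The arm moves only by the shell command python3 -m crank 'ROWS' [OPENING] [FORCE]. ROWS is a JSON object of lists of equal length, an entry for each row: "dp": the shift along the tool's x, y, z in cm, a list of three; "delta_rot": the turn, a rotation vector about the tool's x, y, z in rad, a list of three. In form: {"dp": [[x, y, z], ...], "delta_rot": [[rx, ry, rz], ...]}. A call has exactly 8 rows; each row shifts and turns the commanded pose from where the row before left it, along the tool's axes as they then stand; what a row does not reach is not made up. A row lasts 1/10 s, in which the tool goes at most 50 mm and 8.59 degrees, less where a joint would pass 70% of its speed; a pose out of reach is approached as far as the arm can. A call with a gripper value outside its range is refused whole. OPENING is the finger opening in cm, from 0 to 8.7, set as the call begins (- or left out, the last holds). The fingers move at their own pace and stop on an object; FORCE is the grip in N (left out, the last holds). Time passes only in rows, so rows that do not move let the fingers close, or fill a call up. It gives the time, the measured TCP pose, the force and the opening at its end, in the units of the state.
- ctrl.get_state(): the state, without advancing time (a new reading comes with each control period).
- ctrl.get_image(name): name is "scene" or "top"; returns the picture (400x640x3 uint8, blue, green, red); there is no depth.
- ctrl.camera_info(name): a dict with "camera_matrix" (3x3 intrinsics, pixels), "D" ([k1, k2, p1, p2, k3] as OpenCV has them; the pictures are not rectified), "xyz" and "orientation" of the camera in the world. Camera axes: x right, y down, z forward; pixel columns grow to the right and rows downward; lengths in m; the calibration is good to about 2 mm. A picture is of the moment at which its call begins. camera_info takes no time and is no camera call.
- ctrl.close_job(): hands the job in, once; it reports no verdict.
The state is a dict: "time": time; "joint_positions": joint angles; "qd": joint speeds; "joint_torque": joint torques, N m; "position": TCP position; "tool_rot": TCP orientation; "ft_force": force on the tool from outside, world axes, zero at the start; "torque": the same for the moment, N m; "grip_width": opening from 0.0 (shut) to 1.0 (fully open).
Only numpy, scipy, OpenCV 4.12 (cv2) and the standard library are available. Lean on these libraries where they do the work, as an engineer would, in place of code of your own. Each camera call takes 0.05 s, during which the arm holds its last target.

## Working session

There is one attempt and no reset: what is moved stays moved. The work goes in short steps, Python scripts to look and compute and a shell command to move; the robot and the scene stay as the last step left them, time stands still between calls to the robot, and variables do not carry over. Pictures are saved under pics/ and viewed, and the job is handed in when it is done.

```bash
mkdir -p pics
python3 - <<'E'
from bench import ctrl
import cv2
print(ctrl.get_state())
for n in("scene","top"):
    cv2.imwrite(f"pics/{n}0.png",ctrl.get_image(n)); print(n,ctrl.camera_info(n))
print(ctrl.nose_length)
E
```

```text
{'time': 0.0, 'joint_positions': array([-1.10688403,  0.32181951, -0.07008106,  1.45166871,  0.02260706,
        1.37080321, -0.05691251]), 'qd': array([ 0.00140674,  0.0018577 ,  0.00079634, -0.00024061, -0.00079834,
       -0.00055979, -0.00020067]), 'joint_torque': array([-2.78246225e-04, -4.91281772e+01, -4.03993204e-01, -3.12524021e+01,
       -6.38613151e-02,  4.40274342e-02,  1.85097238e-04]), 'position': array([0.28244041, 0.5848545 , 0.24046688]), 'tool_rot': array([ 2.65995899e+00,  1.66951316e+00, -2.44969169e-03]), 'ft_force': array([-0.60149988,  0.09896436, -0.57439848]), 'torque': array([-0.01015932, -0.00163485,  0.02898564]), 'grip_width': 0.9971640935458661}
scene {'camera_matrix': array([[485.20001998,   0.        , 319.54937051],
       [  0.        , 485.20001998, 200.75112647],
       [  0.        ,   0.        ,   1.        ]]), 'D': array([0.01125876, 0.        , 0.        , 0.        , 0.        ]), 'xyz': array([ 0.06117406, -0.45575877,  0.67733272]), 'orientation': array([-2.09171242,  0.90699207, -0.42035304])}
top {'camera_matrix': array([[450.10045991,   0.        , 313.40072014],
       [  0.        , 450.10045991, 195.26789702],
       [  0.        ,   0.        ,   1.        ]]), 'D': array([0.01034898, 0.        , 0.        , 0.        , 0.        ]), 'xyz': array([0.5043445 , 0.00152318, 1.0085376 ]), 'orientation': array([-2.17482837,  2.18347828, -0.05536434])}
0.019
```

View pics/scene0.png

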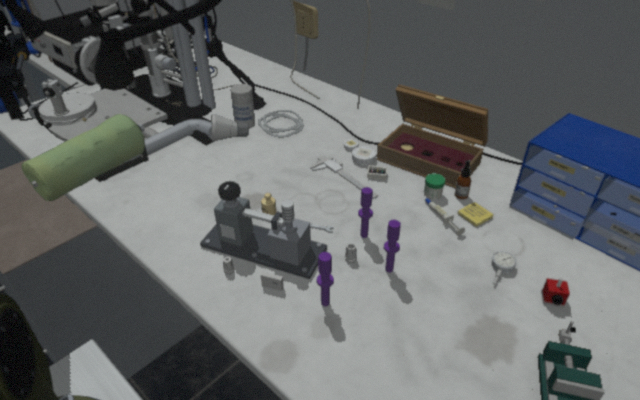

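View pics/top0.png

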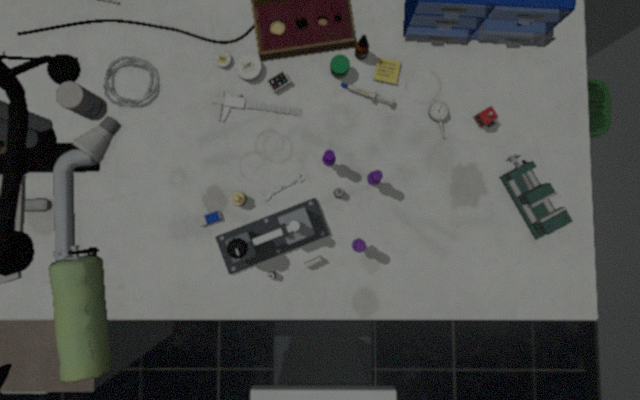

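The scene view shows the fixture with the black head at (230,190) and the steel gauge at (288,212). The top view has the head at (237,248) and the gauge at (293,228), with three purple look-alikes at (329,157), (375,177) and (359,245). Next I'll crop and measure.

```bash
cat > h.py <<'E'
import numpy as np, cv2
from scipy.spatial.transform import Rotation as R
from bench import ctrl
def cam(n):
    c=ctrl.camera_info(n); return c["camera_matrix"],c["D"],c["xyz"],R.from_rotvec(c["orientation"]).as_matrix()
def proj(n,P):
    K,D,t,M=cam(n); return cv2.projectPoints(np.atleast_2d(np.array(P,float)),cv2.Rodrigues(M.T)[0],-M.T@t,K,D)[0][:,0]
def ray(n,uv):
    K,D,t,M=cam(n); p=cv2.undistortPoints(np.array([[uv]],float),K,D)[0,0]; d=M@[p[0],p[1],1]; return t,d/np.linalg.norm(d)
def plane(n,uv,z):
    t,d=ray(n,uv); return t+d*(z-t[2])/d[2]
def tri(uv1,uv2,n1="scene",n2="top"):
    a,d=ray(n1,uv1);b,e=ray(n2,uv2)
    s=np.linalg.lstsq(np.c_[d,-e],b-a,rcond=None)[0]
    p,q=a+s[0]*d,b+s[1]*e; return (p+q)/2,np.linalg.norm(p-q)
def crop(src,box,out,k):
    x,y,w,h=box; im=cv2.imread(src)[y:y+h,x:x+w]; cv2.imwrite(out,cv2.resize(cv2.convertScaleAbs(im,alpha=1.5,beta=15),None,fx=k,fy=k,interpolation=cv2.INTER_CUBIC))
E
python3 - <<'E'
from h import *
crop("pics/top0.png",(200,180,160,110),"pics/top0c.png",5)
crop("pics/scene0.png",(190,165,150,120),"pics/scene0c.png",5)
print(plane("top",(237,248),.14),plane("top",(293,228),.132),plane("scene",(230,185),.14),plane("scene",(288,207),.132))
print(proj("top",[[0,0,0],[.283,.585,.24]]),proj("scene",[[0,0,0],[.283,.585,.24]]))
E
```

```text
[0.46194095 0.16313289 0.14      ] [0.49989317 0.05580528 0.132     ] [0.46599383 0.16541208 0.14      ] [0.50088285 0.04692141 0.132     ]
[[322.71359754 460.58915979]
 [-25.88404035 359.09963014]] [[ 39.23339028 480.8116969 ]
 [ 16.76962847  99.18984154]]
```

View pics/top0c.png

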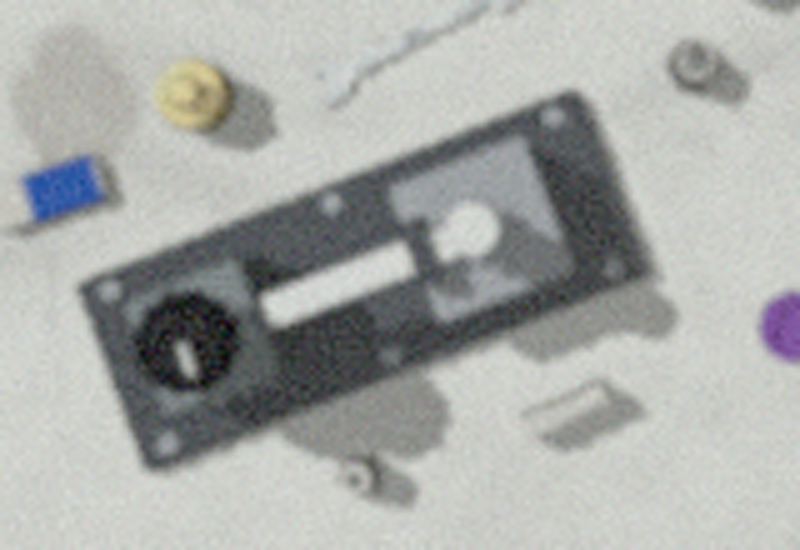

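View pics/scene0c.png

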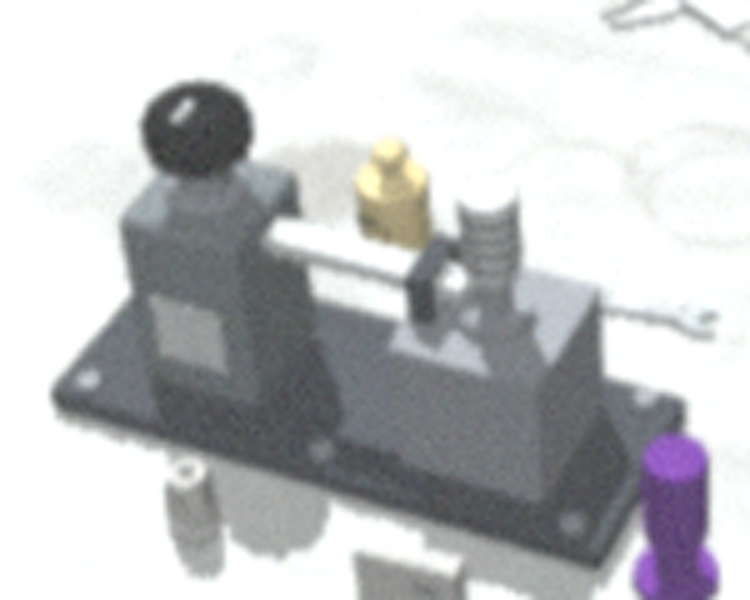

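The crops confirm it: the steel-grey gauge stands in the bore block, with the ribbed handle at top crop (470,230). The head is at (187,342), with a light mark on it. The purple one is separate. Now to measure exactly.

Run:
```python
from h import *
im=cv2.imread("pics/top0.png"); g=im.max(2).astype(int)
m=np.uint8((g<105)*255); m2=np.zeros_like(m); m2[185:285,205:340]=m[185:285,205:340]
m2=cv2.morphologyEx(m2,cv2.MORPH_CLOSE,np.ones((3,3)))
cs=cv2.findContours(m2,0,2)[0]; c=max(cs,key=cv2.contourArea); h=cv2.convexHull(c)
print(cv2.contourArea(h),cv2.minAreaRect(h))
b=cv2.boxPoints(cv2.minAreaRect(h)); P=np.array([plane("top",p,.012) for p in b]); print(P)
print([np.linalg.norm(P[i]-P[i-1]) for i in range(4)],P.mean(0)); 
print("crop corners")
P=np.array([plane("top",(x/5+200,y/5+180),.012) for x,y in[(80,287),(577,90),(657,278),(150,469)]]);print(P,P.mean(0),[np.linalg.norm(P[i]-P[i-1]) for i in range(4)])
ax=P[0]+P[3]-P[1]-P[2]; print("y axis yaw",np.arctan2(ax[1],ax[0])-np.pi/2)
# head
def blob(im,mask,box):
    x,y,w,hh=box; q=np.zeros_like(mask); q[y:y+hh,x:x+w]=mask[y:y+hh,x:x+w]
    c=max(cv2.findContours(q,0,2)[0],key=cv2.contourArea); return cv2.minEnclosingCircle(c),cv2.fitEllipse(c),cv2.moments(c)['m10']/cv2.moments(c)['m00'],cv2.moments(c)['m01']/cv2.moments(c)['m00']
hm=np.uint8((g<50)*255); hm=cv2.morphologyEx(hm,cv2.MORPH_CLOSE,np.ones((5,5)))
r=blob(im,hm,(220,230,35,35)); print("head top",r, plane("top",r[1][0],.125))
gm=np.uint8((im.min(2)>165)*255); r=blob(im,gm,(284,216,18,22)); print("gauge top",r,plane("top",r[2:],.132),plane("top",(294.2,226),.132))
s=cv2.imread("pics/scene0.png"); gs=s.max(2)
hm=np.uint8((gs<50)*255); hm=cv2.morphologyEx(hm,cv2.MORPH_CLOSE,np.ones((5,5)))
r=blob(s,hm,(213,175,35,32)); print("head scene",r,plane("scene",r[1][0],.127))
gm=np.uint8((s.min(2)>150)*255);
```

```text
6244.0 ((277.3222351074219, 246.4716796875), (65.84353637695312, 110.95011138916016), 68.5870361328125)
[[ 0.48208213  0.23893895  0.012     ]
 [ 0.57087667  0.01002572  0.012     ]
 [ 0.43570698 -0.04223804  0.012     ]
 [ 0.34819218  0.18449335  0.012     ]]
[np.float64(0.14453664143151204), np.float64(0.2455315373093196), np.float64(0.14492186066205856), np.float64(0.24303490809800976)] [0.45921449 0.097805   0.012     ]
crop corners
[[ 0.47914616  0.23370667  0.012     ]
 [ 0.56548792  0.01348247  0.012     ]
 [ 0.48229483 -0.02148096  0.012     ]
 [ 0.39934329  0.20189554  0.012     ]] [0.48156805 0.10690093 0.012     ] [np.float64(0.08590952340882715), np.float64(0.23654513017745923), np.float64(0.09024151883428823), np.float64(0.23828138992229086)]
y axis yaw 0.36457442615841495
head top (((240.6287384033203, 246.71609497070312), 21.406137466430664), ((239.2318572998047, 248.54437255859375), (34.899314880371094, 39.67869567871094), 170.3145294189453), 238.86112554112552, 247.39012987012987) [0.46013661 0.1615377  0.125     ]Traceback (most recent call last):
  File "<stdin>", line 18, in <module>
  File "<stdin>", line 15, in blob
ValueError: max() iterable argument is empty
```

Run:
```python
from h import *
im=cv2.imread("pics/top0.png"); g=im.max(2).astype(int)
for th in(35,45,55):
    q=np.zeros(g.shape,np.uint8); q[234:262,224:250]=(g<th)[234:262,224:250]*255
    q=cv2.morphologyEx(q,cv2.MORPH_CLOSE,np.ones((5,5)));q=cv2.morphologyEx(q,cv2.MORPH_OPEN,np.ones((5,5)))
    c=max(cv2.findContours(q,0,2)[0],key=cv2.contourArea); e=cv2.fitEllipse(c); print("head top",e,plane("top",e[0],.127))
s=cv2.imread("pics/scene0.png"); gs=s.max(2)
for th in(40,50,60):
    q=np.zeros(g.shape,np.uint8); q[178:202,215:245]=(gs<th)[178:202,215:245]*255
    q=cv2.morphologyEx(q,cv2.MORPH_CLOSE,np.ones((5,5)))
    c=max(cv2.findContours(q,0,2)[0],key=cv2.contourArea); e=cv2.fitEllipse(c); print("head scene",e,plane("scene",e[0],.127))
print(g[218:236,284:304]); 
# gauge in crops
print("gauge",plane("top",(470/5+200,230/5+180),.132),plane("scene",(489/5+190,195/5+165),.132),tri((489/5+190,195/5+165),(294,226)))
print("mid handle scene",plane("scene",(491/5+190,232/5+165),.114))
c=np.array([.4816,.1069,0]);y=.3646;Y=np.array([-np.sin(y),np.cos(y),0])
for s_,z in((.06,.14),(-.06,.132)): p=c+s_*Y+[0,0,z];print(p,proj("top",p),proj("scene",p))
# base corners in scene
X=np.array([np.cos(y),np.sin(y),0])
Q=[c+a*.045*X+b*.12*Y+[0,0,.012] for a in(1,-1) for b in(1,-1)]
print((proj("scene",Q)-[190,165])*5)
# bystander rough
```

```text
head top ((237.07337951660156, 248.3903350830078), (18.802244186401367, 20.277997970581055), 83.55755615234375) [0.4605482  0.16540181 0.127     ]
head top ((236.1332550048828, 249.14794921875), (20.82074546813965, 23.939891815185547), 57.2380485534668) [0.45908339 0.16722904 0.127     ]
head top ((230.805908203125, 247.4645233154297), (25.03662872314453, 46.701942443847656), 104.08436584472656) [0.46238247 0.17768605 0.127     ]
head scene ((229.3071746826172, 191.32244873046875), (14.832401275634766, 18.513126373291016), 84.45049285888672) [0.46253401 0.16575029 0.127     ]
head scene ((229.03692626953125, 191.11827087402344), (17.18499755859375, 19.415729522705078), 88.12025451660156) [0.46258421 0.16662101 0.127     ]
head scene ((229.22752380371094, 191.21531677246094), (18.302234649658203, 20.18379020690918), 87.22576141357422) [0.46263909 0.16612126 0.127     ]
[[ 97 100 101  98  88 101  98  99 100  98  99  94  97  98 100 102 100  99
   96  97]
 [101  96  96  96 101  98  98 100  94 100  95  95  98  93  97  95  95  95
  102  99]
 [100  97  96  97 100  97  96 107 112 116 107 107
[... 1127 characters left out ...]
69
   69  62]
 [ 47  50  45  50  50  57  64  61  69  73  87  96  98  95  94  92  79  71
   70  73]
 [ 45  50  52  52  50  67  60  64  70  81  95 105  98 105 102  95  96  83
   82  84]]
gauge [0.50376487 0.05385807 0.132     ] [0.50648085 0.05330861 0.132     ] (array([0.50462569, 0.05297521, 0.13326734]), np.float64(0.0023569259294970563))
mid handle scene [0.50695831 0.05414099 0.114     ]
[0.46020546 0.16295599 0.14      ] [[237.08414751 248.90732649]] [[228.34932719 186.92528898]]
[0.50299454 0.05084401 0.132     ] [[295.54918652 226.39181178]] [[287.33704063 205.498708  ]]
[[163.23592227 260.28703901]
 [690.50386371 407.71079955]
 [ 43.30692753 397.72291777]
 [599.2641032  567.21382078]]
```

Fixture yaw is about 0.367. The head is at about (0.461, 0.1655) and the gauge at about (0.5045, 0.053), 120.6 mm apart against 120 mm expected. The green cylinder may be in the way of the reach, so I'll locate it first.

Run:
```python
from h import *
for n,a,b in(("green far end",(35,175),(80,375)),("green near end",(130,137),(77,262)),("pipe bend",(185,130),(65,160)),("cup",(225,128),(105,130)),("white can",(242,90),(68,92)),("cup2",(237,126),(112,125)),("black blob",(110,60),(12,250))):
    print(n,tri(a,b))
```

```text
green far end (array([0.22891419, 0.45231703, 0.14948255]), np.float64(0.00352068665711479))
green near end (array([0.43560572, 0.47701924, 0.12964159]), np.float64(0.000563360283169963))
pipe bend (array([0.64231231, 0.58345534, 0.01445195]), np.float64(0.028040131451424748))
cup (array([0.70560257, 0.48723862, 0.03183915]), np.float64(0.029531777065020273))
white can (array([0.78155709, 0.52153848, 0.10195959]), np.float64(0.0008435048275107516))
cup2 (array([0.71955994, 0.4634018 , 0.04121578]), np.float64(0.01662667658106368))
black blob (array([0.46053063, 0.50343885, 0.28655082]), np.float64(0.01628722511518387))
```

Run:
```python
from h import *
crop("pics/top0.png",(0,40,150,360),"pics/a.png",1.6)
crop("pics/scene0.png",(0,0,260,220),"pics/b.png",2.5)
a=cv2.imread("pics/a.png");b=cv2.imread("pics/b.png")
a=cv2.resize(a,(int(a.shape[1]*.95),int(a.shape[0]*.95)))[:550];b=cv2.resize(b,(550,465))
o=np.zeros((560,800,3),np.uint8);o[:a.shape[0],:a.shape[1]]=a;o[:465,a.shape[1]+10:a.shape[1]+560]=b;cv2.imwrite("pics/ab.png",o);print(a.shape)
```

```text
(547, 228, 3)
```

View pics/ab.png

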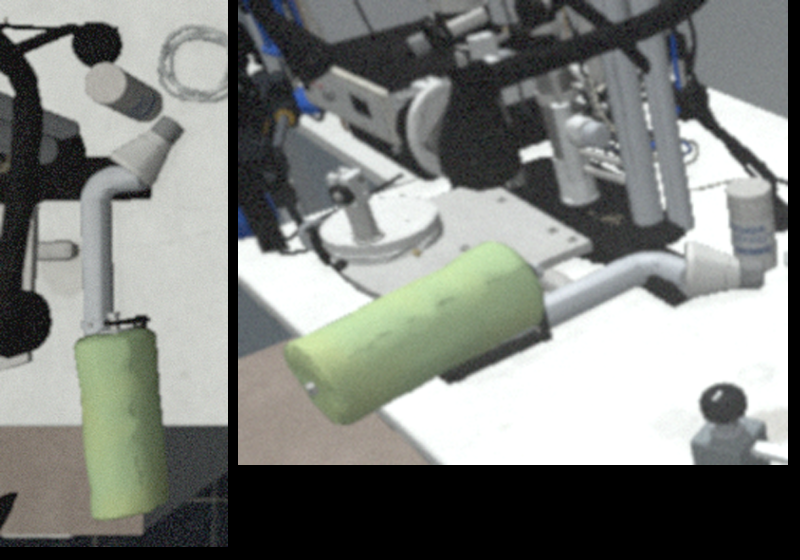

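Something green lies near the path, and I can't tell yet which parts are the arm. I'll lift a little and compare pictures.

```bash
python3 -m crank '{"dp":[[0,0,-1],[0,0,-1.5],[0,0,-1.5],[0,0,-1.5],[0,0,-1.5],[0,0,-1.5],[0,0,-1],[0,0,-0.5]],"delta_rot":[[0,0,0],[0,0,0],[0,0,0],[0,0,0],[0,0,0],[0,0,0],[0,0,0],[0,0,0]]}' 8.7 40
python3 - <<'E'
from h import *
for n in("scene","top"):
    im=ctrl.get_image(n);cv2.imwrite(f"pics/{n}1.png",im)
    d=cv2.absdiff(im,cv2.imread(f"pics/{n}0.png")).max(2); cv2.imwrite(f"pics/{n}1d.png",cv2.convertScaleAbs(d,alpha=4)); ys,xs=np.where(cv2.medianBlur(d,5)>25); print(n,len(xs), (xs.min(),xs.max(),ys.min(),ys.max()) if len(xs) else 0)
print(proj("scene",[.283,.585,.31]),ctrl.get_state()["position"])
E
```

```text
time: 0.9
position: [0.2828, 0.5857, 0.3432]
tool_rot: [-2.66, -1.67, -0.002]
ft_force: [0.1, 0.1, 0.4]
grip_width: 1.001
scene 1545 (np.int64(0), np.int64(70), np.int64(0), np.int64(397))
top 160 (np.int64(0), np.int64(10), np.int64(364), np.int64(387))
[[ 1.65197231 65.23852575]] [0.28268467 0.58558355 0.34231441]
```

Run:
```python
from h import *
a=cv2.imread("pics/scene0.png")[:,:150];b=cv2.imread("pics/scene1.png")[:,:150];c=cv2.imread("pics/scene1d.png")[:,:150];d=cv2.imread("pics/top1.png")[:,:120]
cv2.imwrite("pics/cmp.png",cv2.resize(cv2.convertScaleAbs(np.hstack([a,b,c,d]),alpha=1.5,beta=10),None,fx=1.4,fy=1.4))
```

```text
(no output)
```

View pics/cmp.png

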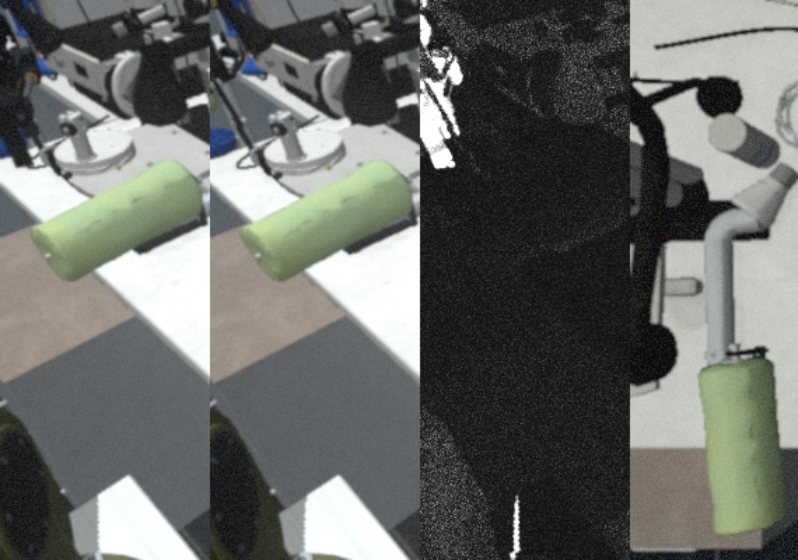

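Confirmed: the black item at the left edge is the gripper. The green padded bar is a fixed obstacle whose top is at about z 0.2, and the fingertips now clear it at 0.32. Moving above the head.

```bash
python3 -m crank '{"dp":[[-1,1.14,0],[-2,2.29,0],[-3,3.43,0],[-3,3.43,0],[-3,3.43,0],[-3,3.43,0],[-3,3.43,0],[-3,3.43,0]],"delta_rot":[[0,0,0],[0,0,0],[0,0,0],[0,0,0],[0,0,0],[0,0,0],[0,0,0],[0,0,0]]}'
python3 -m crank '{"dp":[[-3,3.43,0],[-3,3.43,0],[-2,2.29,0],[-1,1.15,0],[0,0,0],[0,0,0],[0,0,0],[0,0,0]],"delta_rot":[[0,0,0],[0,0,0],[0,0,0],[0,0,0],[0,0,-0.11],[0,0,-0.12],[0,0,-0.12],[0,0,-0.1]]}' 6.0
```

```text
time: 1.8
position: [0.4077, 0.2885, 0.3407]
tool_rot: [2.662, 1.669, -0.002]
ft_force: [0.7, -0.3, 0.6]
grip_width: 0.998
time: 2.6
position: [0.4605, 0.1645, 0.3406]
tool_rot: [-2.217, -2.225, 0.002]
ft_force: [-0.5, 0.0, 0.9]
grip_width: 0.693
```

```bash
python3 -m crank '{"dp":[[0,0,1],[0,0,2.5],[0,0,2.5],[0,0,2.5],[0,0,2.5],[0,0,2.5],[0,0,1.5],[0,0,0]],"delta_rot":[[0,0,0],[0,0,0],[0,0,0],[0,0,0],[0,0,0],[0,0,0],[0,0,0],[0,0,0]]}' 5.5
python3 - <<'E'
from h import *
for n,b in(("scene",(150,90,200,160)),("top",(170,150,200,150))):
    im=ctrl.get_image(n);cv2.imwrite(f"pics/{n}2.png",im); crop(f"pics/{n}2.png",b,f"pics/{n}2c.png",3.5)
s=ctrl.get_state();print(s["position"],s["ft_force"],s["grip_width"])
M=R.from_rotvec(s["tool_rot"]).as_matrix();print(M.round(4))
for w in(-.0275,0,.0275):
  p=s["position"]+M@[w,0,.019];print(p,(proj("scene",p)-[150,90])*3.5)
E
```

```text
time: 3.4
position: [0.4588, 0.1644, 0.1881]
tool_rot: [-2.223, -2.217, 0.01]
ft_force: [-0.9, 0.4, -0.0]
grip_width: 0.633
[0.46074581 0.16542037 0.19117227] [0.84366803 0.48624296 0.93407693] 0.6304791402555256
[[ 1.6e-03  1.0e+00 -9.0e-04]
 [ 1.0e+00 -1.6e-03 -4.0e-04]
 [-4.0e-04 -9.0e-04 -1.0e+00]]
[0.46068337 0.13791233 0.17218401] [[297.56869038 308.26685778]]
[0.46072839 0.16541229 0.17217228] [[263.96975452 287.06946917]]
[0.46077342 0.19291225 0.17216054] [[231.48693344 266.57748222]]
```

View pics/scene2c.png

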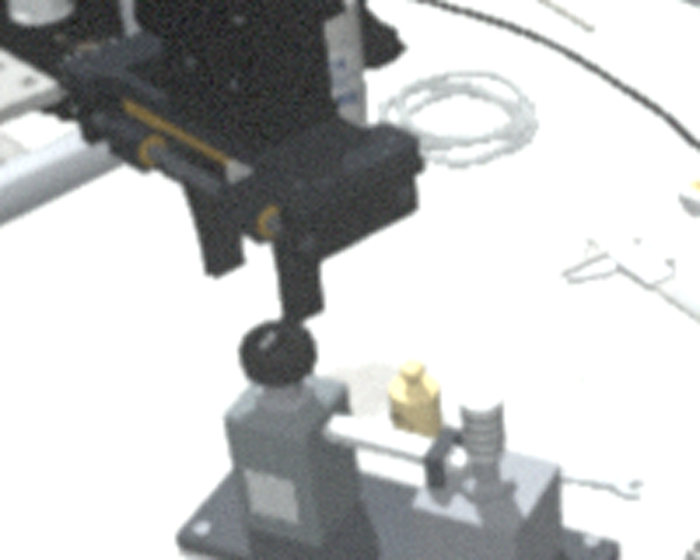

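View pics/top2c.png

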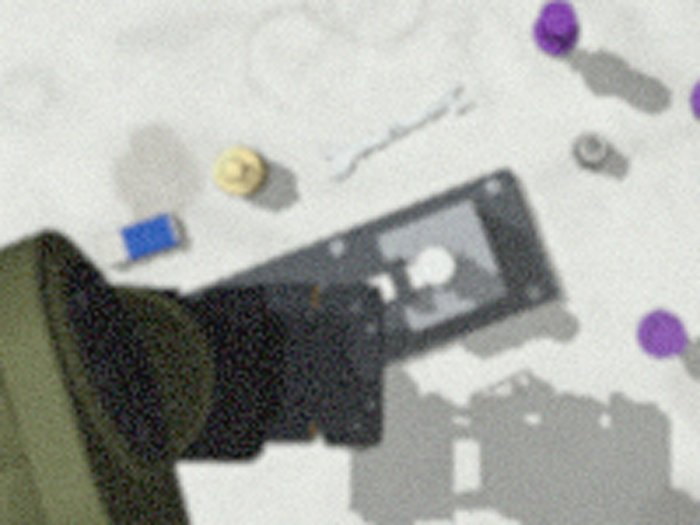

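The fingers line up with the head within a couple of mm. Predicted fingertip positions match the picture, at crop (297,308) and (231,267). Lowering to straddle it, then closing.

```bash
python3 -m crank '{"dp":[[0,0,0.5],[0,0,1],[0,0,1.2],[0,0,1.2],[0,0,1.2],[0,0,0.8],[0,0,0.4],[0,0,0]],"delta_rot":[[0,0,0],[0,0,0],[0,0,0],[0,0,0],[0,0,0],[0,0,0],[0,0,0],[0,0,0]]}' 5.5
python3 -m crank '{"dp":[[0,0,0],[0,0,0],[0,0,0],[0,0,0],[0,0,0],[0,0,0],[0,0,0],[0,0,0]],"delta_rot":[[0,0,0],[0,0,0],[0,0,0],[0,0,0],[0,0,0],[0,0,0],[0,0,0],[0,0,0]]}' 3.5 30
python3 -c "
from h import *
s=ctrl.get_state();print(s)"
```

```text
time: 4.3
position: [0.4608, 0.1659, 0.1279]
tool_rot: [-2.221, -2.222, 0.002]
ft_force: [0.4, -0.4, 0.5]
grip_width: 0.635
time: 5.1
position: [0.4615, 0.1665, 0.1289]
tool_rot: [2.221, 2.222, 0.002]
ft_force: [1.2, 3.0, 2.1]
grip_width: 0.433
{'time': 5.1, 'joint_positions': array([-0.68236216,  0.06841733,  0.2934612 ,  1.98732009, -0.02284883,
        1.08763878,  1.1923488 ]), 'qd': array([ 1.40753971e-05,  1.11514150e-04, -5.18000897e-04,  6.31219807e-04,
       -5.15615580e-04, -1.99798318e-03,  6.39518658e-05]), 'joint_torque': array([ 9.63992178e-01, -2.94266760e+01,  1.56891402e+00, -2.65505236e+01,
        6.15641847e-01,  5.58728222e-01, -3.68105957e-04]), 'position': array([0.46150937, 0.16654777, 0.12891308]), 'tool_rot': array([2.22083416e+00, 2.22196637e+00, 2.07347939e-03]), 'ft_force': array([1.20146133, 3.0202588 , 2.06370524]), 'torque': array([ 0.52560734, -0.10293209, -0.00259825]), 'grip_width': 0.4325132745807077}
```

Gripped: opening 37.6 mm on the 39 mm head, side force 3 N. Pressing down.

```bash
python3 -m crank '{"dp":[[0,0,0.1],[0,0,0.2],[0,0,0.2],[0,0,0.2],[0,0,0.1],[0,0,0.05],[0,0,0],[0,0,0]],"delta_rot":[[0,0,0],[0,0,0],[0,0,0],[0,0,0],[0,0,0],[0,0,0],[0,0,0],[0,0,0]]}' 3.5 40
python3 -c "
from h import *
s=ctrl.get_state();print(s['position'],s['ft_force'],s['torque'],s['grip_width'])"
```

```text
time: 5.9
position: [0.4615, 0.1665, 0.1207]
tool_rot: [-2.221, -2.222, -0.002]
ft_force: [0.1, 2.6, 6.9]
grip_width: 0.427
[0.4615309  0.16652514 0.12065305] [0.08313686 2.63539255 6.92246344] [ 0.64009475  0.1205322  -0.00292251] 0.4269587438538341
```

Down about 8 mm at 6.9 N. Turning clockwise (+z about the tool).

```bash
python3 -m crank '{"dp":[[0,0,0],[0,0,0],[0,0,0],[0,0,0],[0,0,0],[0,0,0],[0,0,0],[0,0,0]],"delta_rot":[[0,0,0.04],[0,0,0.08],[0,0,0.08],[0,0,0.08],[0,0,0.08],[0,0,0.08],[0,0,0.08],[0,0,0.04]]}'
python3 -c "
from h import *
s=ctrl.get_state();print(s['position'],s['ft_force'],s['torque'],s['grip_width'])"
```

```text
time: 6.7
position: [0.4617, 0.1671, 0.1208]
tool_rot: [-2.749, -1.518, -0.003]
ft_force: [-0.9, 4.2, 6.6]
grip_width: 0.428
[0.4617418  0.16706712 0.12084715] [-0.86058896  4.21236118  6.59373949] [0.79936235 0.0555183  0.04930243] 0.4277337195787982
```

```bash
python3 -m crank '{"dp":[[0,0,0],[0,0,0],[0,0,0],[0,0,0],[0,0,0],[0,0,0],[0,0,0],[0,0,0]],"delta_rot":[[0,0,0.06],[0,0,0.1],[0,0,0.1],[0,0,0.1],[0,0,0.1],[0,0,0.1],[0,0,0.08],[0,0,0.04]]}'
python3 - <<'E'
from h import *
s=ctrl.get_state();print(s['position'],s['ft_force'],s['torque'],s['grip_width'],s['tool_rot'])
for n,b in(("scene",(150,90,200,160)),("top",(240,180,120,90))):
    im=ctrl.get_image(n);cv2.imwrite(f"pics/{n}3.png",im); crop(f"pics/{n}3.png",b,f"pics/{n}3c.png",3.5 if n=="scene" else 6)
E
```

```text
time: 7.5
position: [0.4622, 0.1675, 0.1211]
tool_rot: [-3.097, -0.517, -0.005]
ft_force: [1.4, 3.6, 6.0]
grip_width: 0.429
[0.46222827 0.16748218 0.12109137] [1.36082196 3.56930869 5.9699458 ] [ 0.88198622 -0.15687386  0.68390273] 0.4294360156814557 [-3.09717966 -0.51652384 -0.00492372]
```

View pics/scene3c.png

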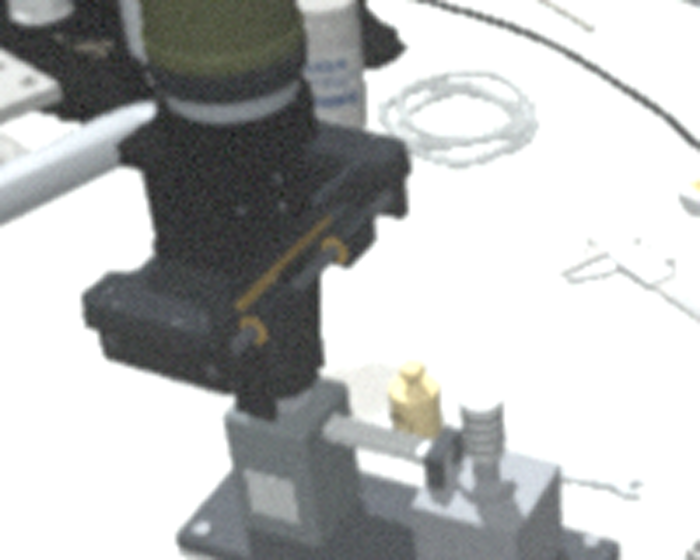

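View pics/top3c.png

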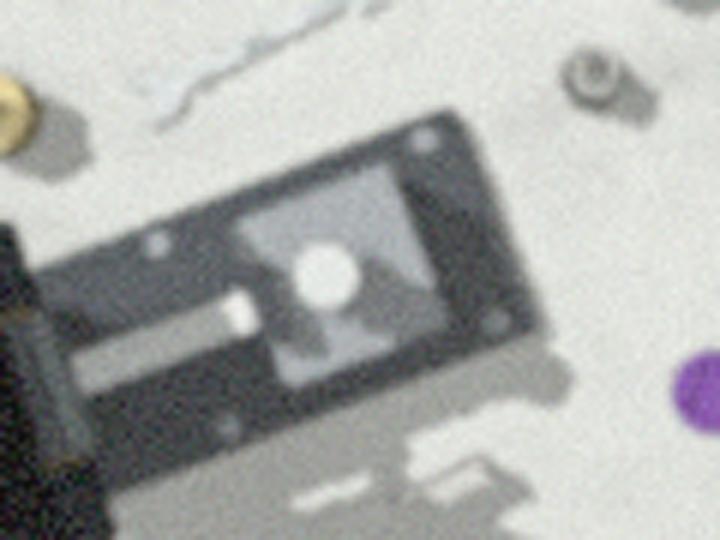

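Turned 1.24 rad against the stop (reaction moment rose from 0.05 to 0.68 Nm). The pictures show the bolt drawn back to the guide and clear of the flange; the gauge top is at top crop (326,276). Releasing and going up.

```bash
python3 -m crank '{"dp":[[0,0,0],[0,0,0],[0,0,0],[0,0,0],[0,0,-1],[0,0,-2],[0,0,-2.5],[0,0,-2.5]],"delta_rot":[[0,0,0],[0,0,0],[0,0,0],[0,0,0],[0,0,0],[0,0,0],[0,0,0],[0,0,0]]}' 5.5 40
python3 - <<'E'
from h import *
for n in("scene","top"):
    im=ctrl.get_image(n);cv2.imwrite(f"pics/{n}4.png",im)
s=ctrl.get_state();print(s['position'],s['ft_force'],s['torque'],s['grip_width'],s['tool_rot'])
im=cv2.imread("pics/top3.png");g=cv2.cvtColor(im,cv2.COLOR_BGR2GRAY)
crop("pics/scene4.png",(270,180,50,50),"pics/scene4c.png",12)
q=np.zeros(g.shape,np.uint8);q[216:237,284:305]=(g>108)[216:237,284:305]*255
q=cv2.morphologyEx(q,cv2.MORPH_OPEN,np.ones((3,3)))
c=max(cv2.findContours(q,0,2)[0],key=cv2.contourArea);print(cv2.contourArea(c),cv2.fitEllipse(c),plane("top",cv2.fitEllipse(c)[0],.132))
# purple calibr check not possible; fixture corners from hidden
E
```

```text
time: 8.4
position: [0.461, 0.1657, 0.2013]
tool_rot: [3.098, 0.517, -0.001]
ft_force: [0.4, -0.4, 1.1]
grip_width: 0.631
[0.46338325 0.16666482 0.20419873] [0.81689325 0.22497196 0.11574537] [-0.07281003 -0.03966899  0.02811709] 0.6303578038905551 [-3.09649849 -0.51660102 -0.01038725]
90.0 ((293.7007141113281, 225.02467346191406), (10.52186107635498, 12.165985107421875), 163.79026794433594) [0.50565907 0.05443973 0.132     ]
```

View pics/scene4c.png

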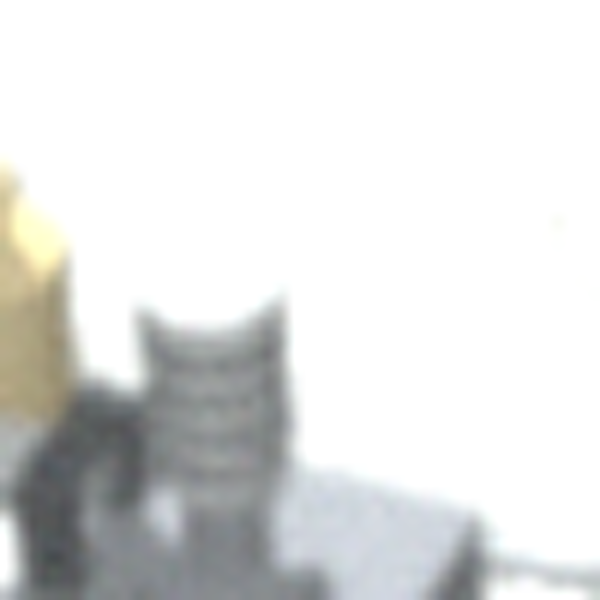

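View pics/scene4.png

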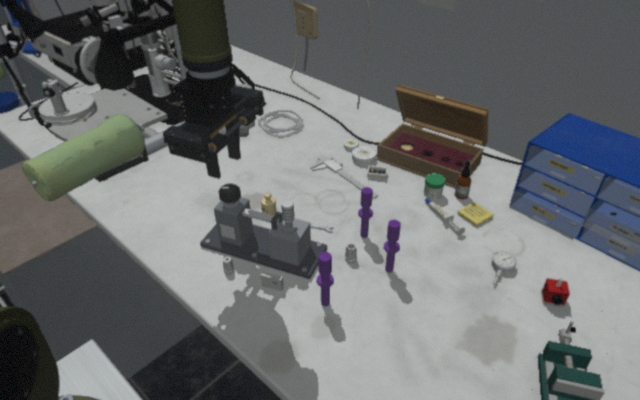

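Run:
```python
from h import *
for uv in((294.2,226),(294,225.6),(293.7,225.1)):
    p=plane("top",uv,.132);print(uv,p)
for p in([.504,.053],[.505,.0535],[.5055,.0545]):
    print(p,*[((proj("scene",[*p,z])-[270,180])*12).round(0).tolist() for z in(.132,.114,.096)], proj("top",[*p,.132]))
s=cv2.imread("pics/scene4.png");g=cv2.cvtColor(s,cv2.COLOR_BGR2GRAY)
print(g[203:222,277:300])
im=cv2.imread("pics/top3.png");g=cv2.cvtColor(im,cv2.COLOR_BGR2GRAY).astype(float)
# bright disc edges along row/col through centre, half level
print(g[216:237,285:304].astype(int))
```

```text
(294.2, 226) [0.50376353 0.05346887 0.132     ]
(294, 225.6) [0.50454082 0.05385773 0.132     ]
(293.7, 225.1) [0.50551292 0.05444118 0.132     ]
[0.504, 0.053] [[203.0, 297.0]] [[209.0, 389.0]] [[216.0, 480.0]] [[294.44088237 225.87725574]]
[0.505, 0.0535] [[205.0, 292.0]] [[212.0, 385.0]] [[218.0, 475.0]] [[294.18370249 225.36267226]]
[0.5055, 0.0545] [[203.0, 288.0]] [[210.0, 380.0]] [[216.0, 471.0]] [[293.66978258 225.10676226]]
[[176 179 177 177 175 179 181 181 182 180 179 182 181 181 178 171 162 173
  176 174 177 176 174]
 [175 176 178 175 166 173 179 181 183 182 182 183 180 181 173 160 150 167
  177 177 174 175 174]
 [171 174 176 169 149 151 169 178 181 182 184 182 178 172 155 132 132 166
  175 176 177 173 175]
 [174 176 174 164 129 118 141 160 169 174 176 170 157 143 121 106 116 161
  177 176 179 172 172]
 [168 172 175 165 127  99 107 124 131 135 139 135 127 116 100  88 111 158
  176 178 175 175 174]
 [162 169 170 166 131  89  91 101 103 108 108 109 107  98  90  81 102 158
  179 175 177 174 178]
 [158 167 170 168 135  93  78  86  92  99  98  96  91  87  77  72 105 160
  178 1
[... 2182 characters left out ...]
 143 144 147 143 146 141 124  99  72  74  71
   70]
 [ 52  63  64  74  96 119 136 141 144 143 141 141 133 105  83  74  71  71
   69]
 [ 51  61  64  72  85  99 118 129 136 134 130 123 106  82  70  69  74  68
   70]
 [ 54  49  61  63  70  79  97 108 112 116 113 100  82  69  72  72  70  77
   71]
 [ 48  62  62  58  77  76  75  88 101 101 100  88  79  78  81  77  74  74
   78]
 [ 53  56  51  61  65  68  76  83  93 102 102  98  90  91  94  80  70  72
   76]
 [ 54  51  52  55  66  66  77  80  89 103 106 101 103 101 102  89  79  78
   77]
 [ 53  55  52  60  67  65  73  77  79 106 110 108 110 109 105 100  91  88
   88]
 [ 59  60  52  60  67  70  72  68  81  92 105 109 109 107 107 106 107 106
  103]]
```

The head is caught down. Vision puts the gauge axis at (0.5047, 0.0541), and the gripped head's contact pose gives (0.505, 0.0544), so they agree. I'll square the jaws with the fixture x axis, settle, and read the pose before shifting.

```bash
python3 -m crank '{"dp":[[0,0,0],[0,0,0],[0,0,0],[0,0,0],[0,0,0],[0,0,0],[0,0,0],[0,0,0]],"delta_rot":[[0,0,-0.035],[0,0,0],[0,0,0],[0,0,0],[0,0,0],[0,0,0],[0,0,0],[0,0,0]]}' 4.5 40
python3 - <<'E'
from h import *
s=ctrl.get_state();M=R.from_rotvec(s['tool_rot']).as_matrix();print(s['position'],s['ft_force'],s['tool_rot'],M.round(4))
print("delta cm",100*M.T@(np.array([.505,.0543,.2])-s['position']))
E
```

```text
time: 9.3
position: [0.4612, 0.166, 0.2]
tool_rot: [3.089, 0.572, -0.0]
ft_force: [0.3, -0.2, 0.1]
grip_width: 0.52
[0.46116954 0.16601444 0.20002063] [ 0.29216941 -0.24012781  0.05051743] [ 3.08913124e+00  5.71637014e-01 -3.73871320e-05] [[ 0.9338  0.3578 -0.    ]
 [ 0.3578 -0.9338 -0.    ]
 [-0.      0.     -1.    ]]
delta cm [9.51964753e-02 1.20001335e+01 2.20368858e-03]
```

```bash
python3 -m crank '{"dp":[[0,1,0],[0.1,2,0],[0,2.5,0],[0,2.5,0],[0,2.5,0],[0,1.5,0],[0,0,0],[0,0,0]],"delta_rot":[[0,0,0],[0,0,0],[0,0,0],[0,0,0],[0,0,0],[0,0,0],[0,0,0],[0,0,0]]}' 4.5
python3 -m crank '{"dp":[[0,0,0.5],[0,0,0.8],[0,0,0.8],[0,0,0.3],[0,0,0.1],[0,0,0],[0,0,0],[0,0,0]],"delta_rot":[[0,0,0],[0,0,0],[0,0,0],[0,0,0],[0,0,0],[0,0,0],[0,0,0],[0,0,0]]}'
python3 - <<'E'
from h import *
for n,b in(("scene",(220,130,130,110)),("top",(240,180,120,90))):
    im=ctrl.get_image(n);cv2.imwrite(f"pics/{n}5.png",im); crop(f"pics/{n}5.png",b,f"pics/{n}5c.png",5)
s=ctrl.get_state();M=R.from_rotvec(s['tool_rot']).as_matrix();print(s['position'],s['ft_force'],s['tool_rot'])
for w in(-.0225,.0225):
  p=s["position"]+M@[w,0,.019];print((proj("scene",p)-[220,130])*5)
E
```

```text
time: 10.1
position: [0.5049, 0.0543, 0.2]
tool_rot: [-3.089, -0.57, 0.0]
ft_force: [-0.3, 0.7, -0.3]
grip_width: 0.515
time: 10.9
position: [0.5053, 0.0543, 0.1754]
tool_rot: [-3.089, -0.572, -0.001]
ft_force: [0.3, 0.6, 1.0]
grip_width: 0.521
[0.50523648 0.05433955 0.1753196 ] [ 0.42879932 -0.72058143  1.07433334] [-3.08902046e+00 -5.71597344e-01 -8.93735003e-04]
[[302.52783233 353.82116041]]
[[357.90885321 280.69311005]]
```

View pics/scene5c.png

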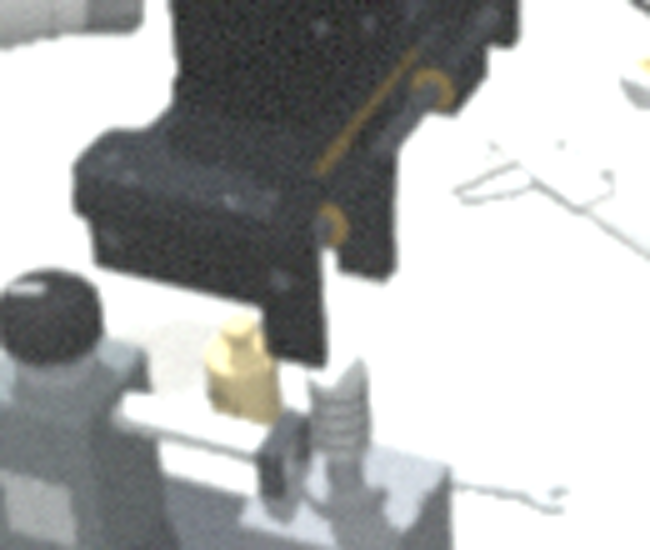

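The near finger is at about (297,360) and the far one at about (365,278), on either side of the gauge top at (340,365), as predicted. Descending to z 0.114.

```bash
python3 -m crank '{"dp":[[0,0,0.5],[0,0,1],[0,0,1],[0,0,1.2],[0,0,1.2],[0,0,0.8],[0,0,0.4],[0,0,0]],"delta_rot":[[0,0,0],[0,0,0],[0,0,0],[0,0,0],[0,0,0],[0,0,0],[0,0,0],[0,0,0]]}' 4.5
python3 -c "
from h import *
s=ctrl.get_state();print(s['position'],s['ft_force'],s['torque'],s['grip_width'])"
```

```text
time: 11.8
position: [0.5047, 0.0542, 0.1134]
tool_rot: [3.089, 0.572, -0.002]
ft_force: [-0.2, -0.9, 0.2]
grip_width: 0.517
[0.50471092 0.05421501 0.11335084] [-0.20443771 -0.87008735  0.15042389] [-0.0809015   0.03434404 -0.02159521] 0.5171121433546857
```

```bash
python3 -m crank '{"dp":[[0,0,0],[0,0,0],[0,0,0],[0,0,0],[0,0,0],[0,0,0],[0,0,0],[0,0,0]],"delta_rot":[[0,0,0],[0,0,0],[0,0,0],[0,0,0],[0,0,0],[0,0,0],[0,0,0],[0,0,0]]}' 1.5 8
python3 - <<'E'
from h import *
s=ctrl.get_state();M=R.from_rotvec(s['tool_rot']).as_matrix();print(s['position'],s['ft_force'],M.T@s['ft_force'],M.T@s['torque'],s['grip_width']*87)
E
```

```text
time: 12.6
position: [0.5055, 0.0545, 0.1144]
tool_rot: [-3.089, -0.572, -0.002]
ft_force: [0.4, 1.1, 2.5]
grip_width: 0.25
[0.50551582 0.05446141 0.11443296] [0.40629092 1.08515902 2.52637108] [ 0.77063275 -0.86779105 -2.52552115] [-0.08390434  0.16693666  0.00311988] 21.727449144696546
```

Gripped (21.7 mm on the 22 mm handle) with under 1 N sideways. Firming the grip, then lifting slowly.

```bash
python3 -m crank '{"dp":[[0,0,0],[0,0,0],[0,0,0],[0,0,0],[0,0,-0.05],[0,0,-0.15],[0,0,-0.2],[0,0,-0.1]],"delta_rot":[[0,0,0],[0,0,0],[0,0,0],[0,0,0],[0,0,0],[0,0,0],[0,0,0],[0,0,0]]}' 1.5 25
python3 - <<'E'
from h import *
s=ctrl.get_state();M=R.from_rotvec(s['tool_rot']).as_matrix();print(s['position'],s['ft_force'],M.T@s['ft_force'],M.T@s['torque'],s['grip_width']*87)
E
```

```text
time: 13.4
position: [0.5048, 0.0544, 0.1187]
tool_rot: [3.089, 0.572, -0.001]
ft_force: [3.6, 0.1, -4.2]
grip_width: 0.244
[0.50484051 0.05435262 0.11870955] [ 3.58775867  0.08136645 -4.20083157] [3.38104544 1.20837031 4.19928466] [-0.12221592  0.88259131 -0.00733051] 21.204823803145153
```

There's a 3.4 N sideways reaction along tool +x, so I'm easing that way by about 1 mm and rechecking.

```bash
python3 -m crank '{"dp":[[0.03,0,0],[0.03,0,0],[0.03,0.01,0],[0,0.01,0],[0,0,0],[0,0,0],[0,0,0],[0,0,0]],"delta_rot":[[0,0,0],[0,0,0],[0,0,0],[0,0,0],[0,0,0],[0,0,0],[0,0,0],[0,0,0]]}'
python3 - <<'E'
from h import *
s=ctrl.get_state();M=R.from_rotvec(s['tool_rot']).as_matrix();print(s['position'],s['ft_force'],M.T@s['ft_force'],M.T@s['torque'],s['grip_width']*87)
E
```

```text
time: 14.2
position: [0.5059, 0.0544, 0.119]
tool_rot: [3.089, 0.572, -0.0]
ft_force: [0.6, -0.7, -2.2]
grip_width: 0.244
[0.50586447 0.0544057  0.11901878] [ 0.60308811 -0.71714031 -2.20671969] [0.30702724 0.8855144  2.20662996] [-0.08307901 -0.02621747 -0.03709605] 21.21685968551586
```

The side force is gone and the vertical load is 2.2 N, the gauge's own weight. Lifting the remaining 25 mm.

```bash
python3 -m crank '{"dp":[[0,0,-0.2],[0,0,-0.4],[0,0,-0.5],[0,0,-0.5],[0,0,-0.5],[0,0,-0.3],[0,0,-0.1],[0,0,0]],"delta_rot":[[0,0,0],[0,0,0],[0,0,0],[0,0,0],[0,0,0],[0,0,0],[0,0,0],[0,0,0]]}'
python3 - <<'E'
from h import *
s=ctrl.get_state();M=R.from_rotvec(s['tool_rot']).as_matrix();print(s['position'],s['ft_force'],M.T@s['ft_force'],M.T@s['torque'],s['grip_width']*87)
for n,b in(("scene",(220,130,130,110)),("top",(180,160,200,125))):
    im=ctrl.get_image(n);cv2.imwrite(f"pics/{n}6.png",im); crop(f"pics/{n}6.png",b,f"pics/{n}6c.png",5 if n=="scene" else 4)
p=s['position']
for z in(.072,.102,.108): print(z,(proj("scene",[p[0],p[1],z])-[220,130])*5)
E
```

```text
time: 15.0
position: [0.5061, 0.0545, 0.1443]
tool_rot: [-3.089, -0.572, -0.001]
ft_force: [-0.3, -0.5, -1.1]
grip_width: 0.239
[0.50610261 0.05451567 0.14426577] [-0.2541571  -0.45056116 -1.10273489] [-0.39911953  0.32974172  1.10254225] [-0.05395555 -0.0475863   0.0037411 ] 20.825036807645354
0.072 [[344.54805335 494.04077365]]
0.102 [[340.31767381 432.86592649]]
0.108 [[339.44978025 420.31964217]]
```

View pics/scene6c.png

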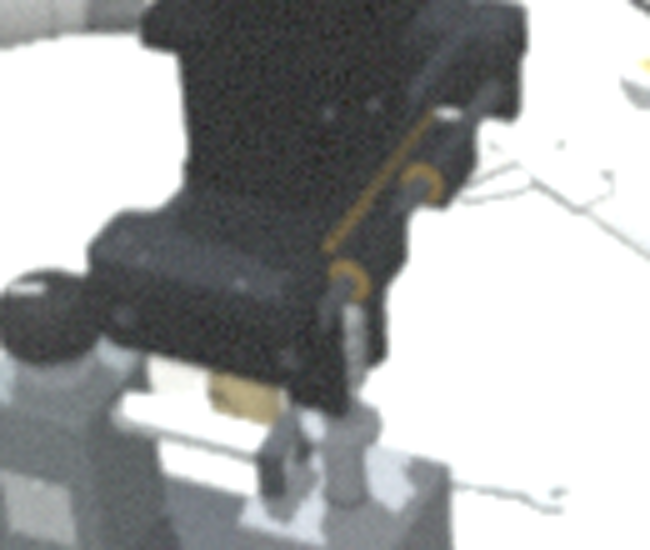

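View pics/top6c.png

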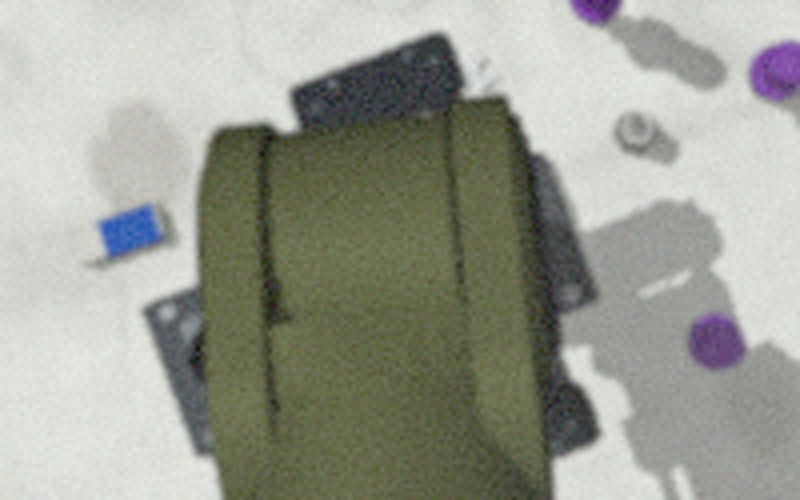

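Run:
```python
from h import *
im=cv2.imread("pics/scene6.png")[195:240,265:315]
cv2.imwrite("pics/scene6z.png",cv2.resize(cv2.convertScaleAbs(im,alpha=1.6),None,fx=13,fy=13,interpolation=cv2.INTER_CUBIC))
s=ctrl.get_state();p=s['position'];print(p,s['ft_force'],R.from_rotvec(s['tool_rot']).as_matrix()[:,2])
for z in(.072,.102,.108): print(z,(proj("scene",[p[0],p[1],z])-[265,195])*13)
```

```text
[0.50588979 0.0544645  0.1439342 ] [-0.63948455 -0.04320242 -1.21153386] [-1.14984146e-04  2.81877961e-06 -9.99999993e-01]
0.072 [[309.99849011 440.39890829]]
0.102 [[298.98024197 281.33664829]]
0.108 [[296.71975762 248.71460766]]
```

View pics/scene6z.png

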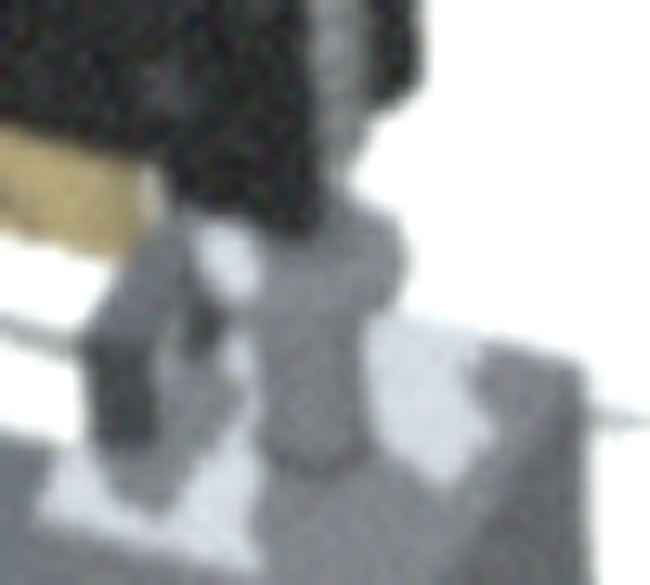

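The ring shows as the dark line at the bore mouth, zoom (320,465). The plug's edges are vertical, and the tool axis is exactly down. One last settle and bystander check.

```bash
python3 -m crank '{"dp":[[0,0,0],[0,0,0],[0,0,0],[0,0,0],[0,0,0],[0,0,0],[0,0,0],[0,0,0]],"delta_rot":[[0,0,0],[0,0,0],[0,0,0],[0,0,0],[0,0,0],[0,0,0],[0,0,0],[0,0,0]]}'
python3 - <<'E'
from h import *
im=ctrl.get_image("scene");cv2.imwrite("pics/scene7.png",im)
a=cv2.imread("pics/scene0.png");x,y,w,h=190,165,220,150
cv2.imwrite("pics/cmp7.png",cv2.resize(cv2.convertScaleAbs(np.vstack([a[y:y+h,x:x+w],im[y:y+h,x:x+w]]),alpha=1.4),None,fx=1.95,fy=1.95))
s=ctrl.get_state();print(s['position'],s['ft_force'],np.abs(s['qd']).max(),s['grip_width']*87)
E
```

```text
time: 15.9
position: [0.506, 0.0545, 0.1441]
tool_rot: [-3.089, -0.572, -0.0]
ft_force: [0.1, -0.8, -1.6]
grip_width: 0.24
[0.50597428 0.05448624 0.14407806] [ 0.28878601 -0.41629241 -1.08080177] 0.001510580159591178 21.072876492473867
```

View pics/cmp7.png

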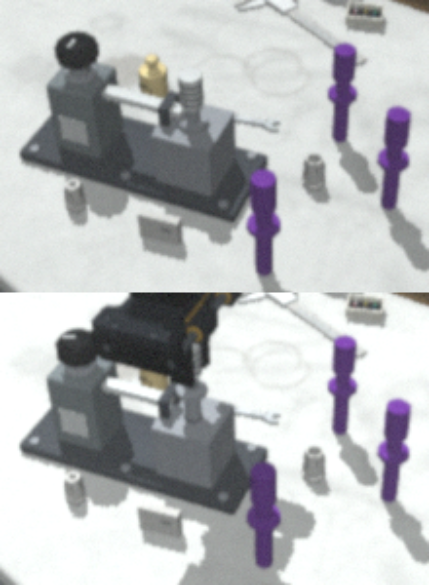

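Before and after match: the bystanders and look-alikes haven't moved, and the gauge is held raised. Handing in.

```bash
python3 -c "
from bench import ctrl
print(ctrl.close_job())"
```

```text
the job is handed in; nothing more can be done
None
```

I did the job in the order asked and handed it in at about 16 s. The hand-in gives no verdict, so what follows is from my own checks.

- **Unlocking:** I gripped the head, pushed it down about 8 mm and turned it clockwise 1.24 rad, until it met the stop. The pictures show the bolt drawn back clear of the flange and the head staying down after I let go.
- **Drawing the gauge:** I gripped the steel gauge by its handle. Early in the lift it met 3.4 N sideways, so I shifted the tool about 1 mm, which brought that under 1 N, and then drew it straight up.

**Last checks:**
- The lift reads about 29.7 mm and the ring's dark line shows at the bore mouth.
- The tool points straight down, the side force is about 0.5 N, and the gauge is held still.
- The look-alikes and the bystanders I could see haven't moved. The arm hid the brass weight and spanner partly, and I didn't recheck the eraser or the second collet after the final lift.

**Disagreements:**
- The raised plug appears about 1 px (roughly 1.5 mm) beside where the tool pose puts it. That is within the camera calibration error.
- The vertical force at the end read 1.1–1.6 N, against about 2 N expected for the gauge's weight. That is within the sensor's scatter.

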